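# Sweep the loose board magnets into the catch tray

## Robot

A 6-joint arm with a two-finger parallel gripper is mounted at the origin on the work surface. World frame = base frame: x ahead of the robot, y to its left, z up, the work surface at z = 0. Lengths are in m, angles in rad, forces in N, time in s.
With the tool pointing down it reaches from about 0.325 to 0.9 m from the base axis. Payload 6.1 kg.
Tool frame: the origin (TCP) lies midway between the tips of the shut fingers; the grasp point (between the pads) lies 19 mm behind it; z points along the fingers, y is the line along which they close (so a half turn about z gives the same grasp; the last joint's range is limited). The gripper opens to 85 mm and grips with 20 to 120 N. Pads are 22 mm wide; open, the fingers measure 114 mm over their backs; the gripper's body (76 mm by 85 mm) begins 54 mm behind the grasp point. The pads swing forward as they close: fully open they stand 13 mm farther back than shut.
Start: joints at [0.998, 0.22, 1.526, -0, 1.395, -0.126], TCP at [0.27, 0.564, 0.231] pointing down, gripper open.
Joint ranges: [-2.98, 2.98], [-0.91, 2.08], [0.09, 2.57], [-1.24, 4.39], [0.2, 2.65], [-2.68, 2.68]. Speed limits (rad/s): [2.57, 2.57, 3.01, 3.14, 3.14, 3.14].

## Interface

Orientations are given as [roll, pitch, yaw] about the fixed x, y, z axes, in that order (R = Rz(yaw) Ry(pitch) Rx(roll)).
In Python, from plant import movep, move_l, set_joints, gripper_to, hold, inverse_kinematics, observe, get_image, get_calibration, Unreachable, job_done gives the robot as it stands. Calls block until the motion is done:
- movep(position, orientation): joint-space move of the TCP to a pose.
- move_l(position, feed=0.15, rotation=None, max_force=None): straight line of the TCP; rotation=None keeps the orientation; feed is the mean speed in m/s. With max_force (N) it stops when the force on the tool has changed by that much, and returns True; else False.
- set_joints(angles): joint-space move.
- gripper_to(opening, f_grip=None): finger opening in m; f_grip is the grip in N (None keeps the last); returns when the fingers have stopped.
- hold(seconds).
- inverse_kinematics(position, orientation): joint angles nearest the present ones, or None.
- observe(): the state.
- get_image(name): name is "side" or "top" or "wrist"; returns (picture, depth): 400x640x3 uint8, red, green, blue; 400x640 float32, m along the optical axis (not along the pixel's ray), 0 where there is no reading.
- get_calibration(name): a dict with "intrinsics" (3x3 intrinsics, pixels), "world_from_camera" (4x4, takes a point from camera to world coordinates). Camera axes: x right, y down, z forward; pixel columns grow to the right and rows downward; lengths in m; the calibration is good to about 2 mm. A picture is of the moment at which its call begins: read the wrist's pose just before it. get_calibration takes no time and is no camera call; for the wrist camera it gives the pose at the moment of the call.
A pose or a line that the arm cannot do raises Unreachable and nothing moves.
- job_done(): hands the job in; it is judged then, once.
The state is a dict: "time_s": time; "q": joint angles; "joint_velocities": joint speeds; "joint_torque": joint torques, N m; "eef_pos": TCP position; "tcp_rot": TCP orientation; "ft_force": force on the tool from outside, world axes, zero at the start; "torque": the same for the moment, N m; "opening": finger opening in m; "grasp_force": force on a finger pad.
Only numpy, scipy, OpenCV 4.12 (cv2) and the standard library are available. Lean on these libraries where they do the work, as an engineer would, in place of code of your own. Each camera call takes 0.05 s, during which the arm holds its last target. There are 200 camera calls.

## Task

Clear the desk: sweep the three round board magnets (red, green and yellow) along the desk through the open side of the blue catch tray until each lies flat, wholly inside it. Slide them only, never pick one up, and leave the eraser, the stamp and everything else on the desk where they are.

Things in the scene. Friction and masses are not known exactly. Their poses are not given: they have to be found in the camera images.
- tray: low blue plastic tray fixed to the desk, walls on three sides (6 mm thick, 30 mm high); grey floor flush with the desk, no lip. Inside 140 mm deep, 240 mm wide. Origin: middle of the inside floor; x axis from the open mouth (x = -70 mm) to the back wall (inner face x = +70 mm), side walls' inner faces at y = +-120 mm. The mouth faces the robot's right (world -y), within 15 degrees
- magnet_red_center (a point): centre of the red board magnet: a round plastic-capped disc lying flat, 40 mm in diameter, 15 mm high, 28 to 56 g (centre 7.5 mm above the desk). It does not stick to anything here; it slides on the desk and stays where it is left. z axis up
- magnet_green_center (a point): centre of the green board magnet: a round plastic-capped disc lying flat, 40 mm in diameter, 15 mm high, 28 to 56 g (centre 7.5 mm above the desk). It does not stick to anything here; it slides on the desk and stays where it is left. z axis up
- magnet_yellow_center (a point): centre of the yellow board magnet: a round plastic-capped disc lying flat, 40 mm in diameter, 15 mm high, 28 to 56 g (centre 7.5 mm above the desk). It does not stick to anything here; it slides on the desk and stays where it is left. z axis up
- eraser: small white eraser in a blue sleeve, loose, lying flat, 46 x 22 x 13 mm; origin at the centre of its underside, x along its length. Must stay
- stamp: small wooden hand stamp, loose, standing upright among the magnets: base 28 x 28 mm, 46 mm high; origin at the centre of its underside, z up. Must stay
- tape: roll of clear tape lying flat, loose, 60 mm across, 18 mm high; origin at the centre of its underside. Must stay
- stapler: red and black stapler, loose, 130 x 34 x 50 mm; origin at the centre of its underside, x along its length. Must stay
- calculator: desk calculator, loose, 150 x 90 x 21 mm; origin at the centre of its underside, x along its length. Must stay
- clipbox: small orange cardboard box of clips, loose, 64 x 40 x 22 mm; origin at the centre of its underside, x along its length. Must stay
- magnet_red: the same red magnet; origin at the centre of its underside
- magnet_green: the same green magnet; origin at the centre of its underside
- magnet_yellow: the same yellow magnet; origin at the centre of its underside

How it is judged:
By the outcome, as a careful person would: the job done as asked, in the order asked, and still so for the second after the job is handed in, with the robot touching nothing.
It also fails if it takes over 72 s, if anything falls off the work surface, if the arm or the gripper's body presses on something with over 40 N, if the wrist force passes 120 N, or if a joint passes its speed limit or range.

## Working session

There is one attempt and no reset: what is moved stays moved. The work goes in short steps, each a Python script; the robot and the scene stay as the last script left them, time stands still between calls to the robot, and variables do not carry over. Pictures are saved under pics/ and viewed, at most 10 in all, crops included, and the job is handed in when it is done.

```bash
mkdir -p pics; ls; python3 - <<'E'
from plant import *
import cv2,numpy as np
for n in ["top","side"]:
    p,d=get_image(n); c=get_calibration(n)
    cv2.imwrite(f"pics/{n}0.png",p[:,:,::-1]); np.savez(f"{n}0.npz",p=p,d=d,K=c["intrinsics"],T=c["world_from_camera"])
    print(n,c)
o=observe();print(o["time_s"],o["tcp_rot"],o["eef_pos"],o["opening"])
E
```

```text
pics
top {'intrinsics': array([[405.0426935 ,   0.        , 313.50518237],
       [  0.        , 405.0426935 , 204.76574258],
       [  0.        ,   0.        ,   1.        ]]), 'world_from_camera': array([[ 0.00957955, -0.99043649,  0.13763642,  0.45329263],
       [-0.99994786, -0.00900148,  0.0048218 , -0.07623333],
       [-0.00353676, -0.13767543, -0.99047108,  1.05160646],
       [ 0.        ,  0.        ,  0.        ,  1.        ]])}
side {'intrinsics': array([[364.92695684,   0.        , 320.80543584],
       [  0.        , 364.92695684, 196.11705843],
       [  0.        ,   0.        ,   1.        ]]), 'world_from_camera': array([[-0.93061577, -0.20055534,  0.30615657,  0.33945283],
       [-0.36560753,  0.54801774, -0.75233482,  0.55358074],
       [-0.01689447, -0.8120678 , -0.5833185 ,  0.57491886],
       [ 0.        ,  0.        ,  0.        ,  1.        ]])}
0.1 [-3.13982936e+00 -2.19891998e-04  2.69474359e+00] [0.26978329 0.56317474 0.23030427] 0.08539890054131954
```

View pics/top0.png

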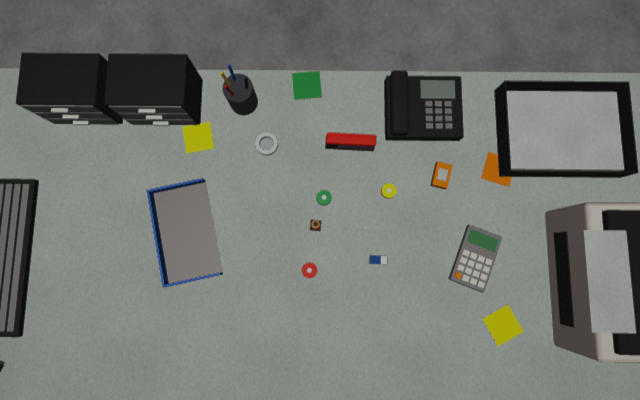

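The top view shows red (310,270), green (324,198), yellow (389,191), stamp (316,225), eraser (378,260) and the tray spanning columns 150–222, rows 180–286, with its mouth to the right. The tape is at (266,143).

```bash
cat > h.py <<'E'
import numpy as np,cv2
def ray(K,T,u,v,z):
    d=T[:3,:3]@np.linalg.solve(K,[u,v,1.]); return T[:3,3]+d*(z-T[2,3])/d[2]
H=dict(red=([(0,8),(172,180)],.015),green=([(50,80)],.015),yellow=([(24,33)],.015))
def blobs(p,K,T,box,hr,z,smin=110,vmin=60,amin=15):
    hsv=cv2.cvtColor(p,cv2.COLOR_RGB2HSV); m=0
    for a,b in hr: m=m|cv2.inRange(hsv,(a,smin,vmin),(b,255,255))
    x0,y0,x1,y1=box; mm=np.zeros_like(m); mm[y0:y1,x0:x1]=m[y0:y1,x0:x1]
    out=[]
    for c in cv2.findContours(mm,cv2.RETR_EXTERNAL,cv2.CHAIN_APPROX_NONE)[0]:
        if cv2.contourArea(c)<amin: continue
        (u,v),(w,h),a=cv2.minAreaRect(c)
        (cu,cv_),r=cv2.minEnclosingCircle(c)
        out.append((ray(K,T,u,v,z).round(4),[round(x,1) for x in(u,v,w,h,a)],cv2.boxPoints(cv2.minAreaRect(c)).round(1).tolist()))
    return out
E
python3 - <<'E'
from h import *
f=np.load("top0.npz");p,d,K,T=f["p"],f["d"],f["K"],f["T"]
for n,(hr,z) in H.items():
    for b in blobs(p,K,T,(285,170,430,300),hr,z): print(n,b[0],b[1])
for b in blobs(p,K,T,(360,245,400,275),[(100,130)],.013,80,40): print("eraser sleeve",b)
for b in blobs(p,K,T,(300,210,335,240),[(5,25)],.023,80,20): print("stamp",b[0],b[1])
for b in blobs(p,K,T,(130,160,240,300),[(100,130)],.03,80,30): print("traywall",b[1],b[2])
hsv=cv2.cvtColor(p,cv2.COLOR_RGB2HSV); 
print("floor hsv",hsv[230,185],"desk",hsv[230,250])
# tray floor: Lab segmentation
lab=cv2.cvtColor(p,cv2.COLOR_RGB2LAB);m=(lab[:,:,1]>=127).astype(np.uint8)*255;m[:,:140]=0;m[:,235:]=0;m[:170]=0;m[300:]=0
print(lab[230,185],lab[230,250])
m=cv2.morphologyEx((cv2.inRange(hsv,(0,0,60),(25,255,200))),cv2.MORPH_OPEN,np.ones((5,5)));m[:,:140]=0;m[:,235:]=0
c=max(cv2.findContours(m,0,1)[0],key=cv2.contourArea); q=cv2.approxPolyDP(c,6,True)[:,0]
for u,v in q: print(u,v,ray(K,T,u,v,0).round(4))
z=d[225,316];print("depths->z", [ (T[:3,:3]@(np.linalg.solve(K,[u,v,1.])*d[v,u])+T[:3,3]).round(3) for u,v in[(316,225),(185,230),(310,279)]])
img=np.hstack([cv2.resize(p[160:300,140:410],None,fx=2.9,fy=2.9,interpolation=2)])
cv2.imwrite("pics/crop.png",img[:,:,::-1])
E
```

```text
red [ 0.4308 -0.0614  0.015 ] [309.0, 270.0, 14.0, 14.0, 90.0]
green [ 0.6166 -0.0969  0.015 ] [323.5, 197.5, 13.0, 13.0, 90.0]
yellow [ 0.6365 -0.2654  0.015 ] [388.5, 190.5, 14.1, 14.1, 45.0]
eraser sleeve (array([ 0.46  , -0.2287,  0.013 ]), [375.0, 259.0, 8.0, 10.0, 90.0], [[370.0, 255.0], [380.0, 255.0], [380.0, 263.0], [370.0, 263.0]])
stamp [ 0.5449 -0.0758  0.023 ] [315.1, 224.7, 10.0, 9.9, 8.1]
traywall [182.8, 232.2, 100.4, 60.3, 79.5] [[144.10000610351562, 188.3000030517578], [203.3000030517578, 177.39999389648438], [221.60000610351562, 276.1000061035156], [162.3000030517578, 287.1000061035156]]
floor hsv [ 13  15 122] desk [ 60  11 142]
[127 129 130] [149 125 131]
205 183 [0.6549 0.2163 0.    ]
155 193 [0.6269 0.3469 0.    ]
169 281 [0.3992 0.2966 0.    ]
221 271 [0.4257 0.1645 0.    ]
depths->z [array([ 0.545, -0.078,  0.012]), array([ 0.53 ,  0.263, -0.   ]), array([ 0.408, -0.064,  0.002])]
```

View pics/crop.png

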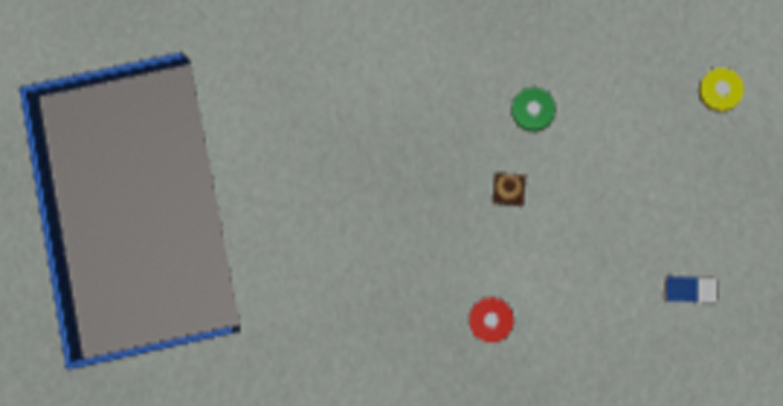

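View pics/side0.png

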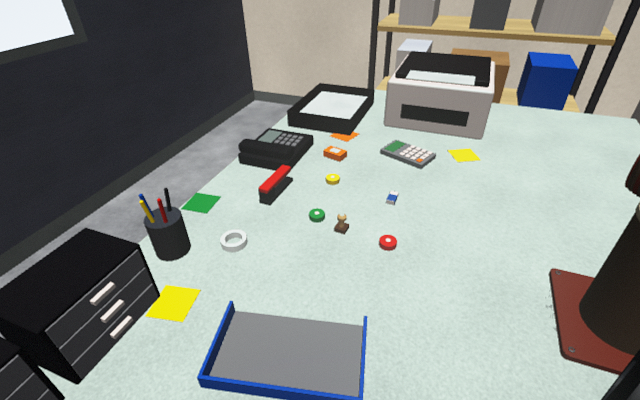

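The crop and the side view both show three flat discs on clear ground, and the tray mouth facing −y, turned about 12.7°. The numbers fit the sizes given: mouth about 235 mm, discs about 40 mm. I'll push each disc with two fingertips set 22 mm apart, so it nests between them. I start with red.

```bash
cat >> h.py <<'E'
C=np.array([.526,.257]);n=np.array([-.22,.9755]);w=np.array([-.9755,-.22])
LEAD=.0277
def sweep(src,tx,ty,touch=True,z=.004):
    from plant import movep,move_l,hold,observe
    src=np.array(src);dst=C+tx*n+ty*w;u=dst-src;u/=np.linalg.norm(u)
    a=src-u*(LEAD+.022);b=dst-u*LEAD;R=[np.pi,0,float(np.arctan2(u[1],u[0]))]
    P=lambda q,z:[float(q[0]),float(q[1]),z]
    movep(P(a,.12),R); move_l(P(a,.02),.15)
    if touch:
        hit=move_l(P(a,-.004),.03,max_force=4); z=observe()["eef_pos"][2]+.003; print("touch",hit,z)
    move_l(P(a,z),.05); move_l(P(src-u*LEAD,z),.05); move_l(P(b,z),.1); hold(.2)
    o=observe();print("end",o["eef_pos"],o["ft_force"])
    move_l(P(b-u*.02,z),.08); move_l(P(b-u*.02,.12),.2); print("t",observe()["time_s"]); return z
def look(k,box=(140,160,430,300)):
    from plant import get_image,get_calibration
    p,d=get_image("top");c=get_calibration("top");cv2.imwrite(f"pics/{k}.png",p[:,:,::-1])
    for nm,(hr,z) in H.items():
        for b in blobs(p,c["intrinsics"],c["world_from_camera"],box,hr,z):
            e=b[0][:2]-C; print(nm,b[0],b[1],"tray",(e@n).round(3),(e@w).round(3))
E
python3 - <<'E'
from h import *
from plant import *
movep([.42,.0,.2],[np.pi,0,1.45]); gripper_to(.022)
sweep([.4308,-.0614],.03,.04); look("a1")
E
```

```text
touch True 0.0030808061774793396
end [0.47636298 0.24996186 0.00308526] [-0.1988047  -0.00671934  0.51250213]
t 10.6417
red [0.4754 0.2664 0.015 ] [180.5, 251.0, 10.0, 7.0, 90.0] tray 0.02 0.047
green [ 0.6166 -0.0969  0.015 ] [323.5, 197.5, 13.0, 13.0, 90.0] tray -0.365 -0.011
yellow [ 0.6365 -0.2654  0.015 ] [388.5, 190.5, 14.1, 14.1, 45.0] tray -0.534 0.007
```

View pics/a1.png

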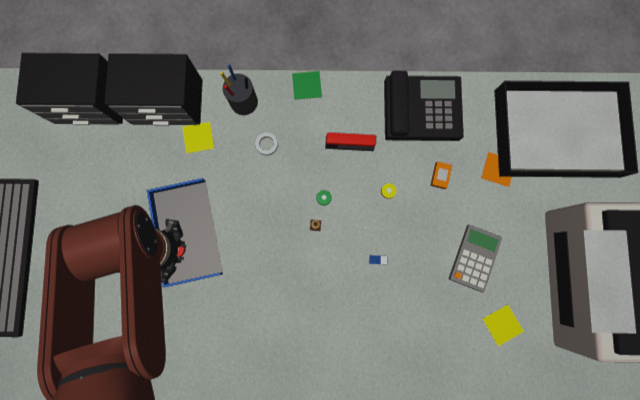

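Red is now in the tray at about (181,251), partly hidden by the gripper. Green and yellow haven't moved, so I carry on with them.

```bash
python3 - <<'E'
from h import *
from plant import *
sweep([.6166,-.0969],.03,-.008,False,.003); 
movep([.45,-.12,.2],[np.pi,0,1.4]); look("a2")
sweep([.6365,-.2654],.015,-.065,False,.003)
movep([.42,-.15,.25],[np.pi,0,1.4]); look("a3"); print(observe()["time_s"])
E
```

```text
end [0.53346898 0.26096775 0.00297802] [ 0.64204767 -0.10101323  0.35616794]
t 19.525
red [ 0.4157 -0.2865  0.015 ] [398.3, 276.9, 6.5, 48.4, 18.9] tray -0.506 0.227
red [ 0.4191 -0.2665  0.015 ] [390.3, 275.5, 7.6, 52.5, 19.6] tray -0.487 0.219
red [0.4804 0.2768 0.015 ] [176.5, 249.0, 14.0, 15.0, 90.0] tray 0.029 0.04
red [ 0.4407 -0.1659  0.015 ] [350.3, 266.4, 69.7, 64.0, 25.0] tray -0.394 0.176
red [ 0.458  -0.0607  0.015 ] [308.9, 259.1, 6.3, 90.8, 25.3] tray -0.295 0.136
red [ 0.4624 -0.04    0.015 ] [300.7, 257.3, 7.5, 94.8, 25.0] tray -0.276 0.127
green [0.5262 0.2884 0.015 ] [173.0, 231.0, 14.0, 14.0, 90.0] tray 0.031 -0.007
yellow [ 0.6365 -0.2654  0.015 ] [388.5, 190.5, 14.1, 14.1, 45.0] tray -0.534 0.007
end [0.58864687 0.25828899 0.00301456] [ 0.97714131 -0.29657026  0.17160592]
t 31.0083
red [0.4804 0.2768 0.015 ] [176.5, 249.0, 14.0, 15.0, 90.0] tray 0.029 0.04
red [ 0.3854 -0.2441  0.015 ] [381.6, 289.0, 87.6, 69.8, 28.6] tray -0.458 0.247
red [ 0.4387 -0.13    0.015 ] [336.2, 267.1, 10.3, 75.4, 29.7] tray -0.358 0.17
green [0.5262 0.2884 0.015 ] [173.0, 231.0, 14.0, 14.0, 90.0] tray 0.031 -0.007
yellow [0.5857 0.2853 0.015 ] [175.5, 208.0, 14.0, 15.0, 90.0] tray 0.014 -0.064
32.6833
```

View pics/a3.png

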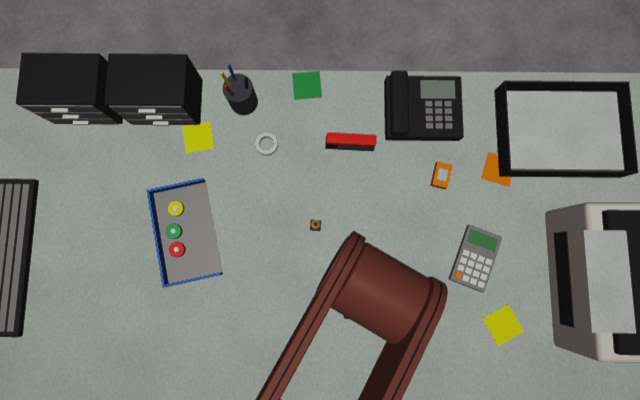

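All three discs lie flat and well inside the tray, at (176,208), (174,231) and (177,249). The stamp is still at (316,225). The arm hides the eraser, so I'll move clear, check it and hand in.

```bash
python3 - <<'E'
from h import *
from plant import *
set_joints([0.998,0.22,1.526,0,1.395,-0.126]); hold(.3)
p,d=get_image("top");f=np.load("top0.npz")
D=(np.abs(p.astype(int)-f["p"]).max(2)>40).astype(np.uint8)
k,_,s,_=cv2.connectedComponentsWithStats(D);print([list(x) for x in s[1:] if x[4]>5])
for b in blobs(p,f["K"],f["T"],(360,245,400,275),[(100,130)],.013,80,40): print("eraser",b[0])
look("end"); job_done()
E
```

```text
[[np.int32(381), np.int32(183), np.int32(16), np.int32(16), np.int32(175)], [np.int32(316), np.int32(190), np.int32(16), np.int32(16), np.int32(172)], [np.int32(168), np.int32(201), np.int32(17), np.int32(15), np.int32(198)], [np.int32(166), np.int32(224), np.int32(17), np.int32(15), np.int32(188)], [np.int32(169), np.int32(242), np.int32(17), np.int32(15), np.int32(206)], [np.int32(302), np.int32(262), np.int32(15), np.int32(16), np.int32(179)], [np.int32(0), np.int32(360), np.int32(5), np.int32(12), np.int32(34)]]
eraser [ 0.46   -0.2287  0.013 ]
red [0.4804 0.2768 0.015 ] [176.5, 249.0, 14.0, 15.0, 90.0] tray 0.029 0.04
green [0.5262 0.2884 0.015 ] [173.0, 231.0, 14.0, 14.0, 90.0] tray 0.031 -0.007
yellow [0.5857 0.2853 0.015 ] [175.5, 208.0, 14.0, 15.0, 90.0] tray 0.014 -0.064
the job is handed in; nothing more can be done
```

The red, green and yellow magnets were slid into the blue tray and lie flat, wholly inside it; the final top view shows nothing else on the desk moved, and the job is handed in.

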